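# Fit a new intake filter on the bench vacuum station

## Robot

A 6-joint arm with a two-finger parallel gripper is mounted at the origin on the work surface. World frame = base frame: x ahead of the robot, y to its left, z up, the work surface at z = 0. Lengths are in mm, angles in rad, forces in N, time in s.
With the tool pointing down it reaches from about 375 to 925 mm from the base axis. Payload 5.7 kg.
Tool frame: the origin (TCP) lies midway between the tips of the shut fingers; the grasp point (between the pads) lies r.grip_point_offset behind it (r.grip_point_offset is the distance from the TCP to the grasp point, in mm); z points along the fingers, y is the direction in which the jaws open and shut (so a half turn about z gives the same grasp; the last joint's range is limited). The gripper opens to 88 mm and grips with 3 to 60 N. Pads are 20 mm wide; open, the fingers measure 115 mm over their backs; the gripper's body (75 mm by 178 mm) begins 61 mm behind the grasp point.
Start: joints at [-1.332, 0.359, 1.51, -0, 1.272, -0.115], TCP at [207.862, -562.81, 222.623] pointing down, gripper open.
Joint ranges: [-2.97, 2.97], [-1.01, 2.36], [0.21, 2.38], [-0.96, 4.11], [0.2, 2.71], [-2.98, 2.98]. Speed limits (rad/s): [2.39, 2.39, 3.14, 3.14, 3.14, 3.14].

## Interface

Orientations are given as a unit quaternion [w, x, y, z].
In Python, from rig import r, snapshot, calibration, ticket gives the robot as it stands. The module is installed in compiled form; this text tells all that it offers. Calls block until the motion is done:
- r.reach(position, orientation): joint-space move of the TCP to a pose.
- r.move_linear(position, rotation=None, feed=150): straight line of the TCP; rotation=None keeps the orientation; feed is the mean speed in mm/s.
- r.set_joints(angles): joint-space move.
- r.gripper_to(opening, strength=None): opening from 0.0 (shut) to 1.0 (fully open); strength is the grip in N (None keeps the last); returns when the fingers have stopped.
- r.wait(seconds).
- r.ik(position, orientation): joint angles nearest the present ones, or None.
- r.state(): the state.
- snapshot(name): name is "scene" or "top" or "wrist"; returns the picture (400x640x3 uint8, red, green, blue); there is no depth.
- calibration(name): a dict with "vfov" (degrees; the focal length in pixels is half the picture's height over the tangent of half this angle, whatever the lens; pixels are square), "cx", "cy" (the principal point, pixels), "rvec" (rotation vector, rad) and "tvec" (3), from world to camera coordinates, as OpenCV has them. Camera axes: x right, y down, z forward; pixel columns grow to the right and rows downward; lengths in mm; the calibration is good to about 2 mm. A picture is of the moment at which its call begins: read the wrist's pose just before it. calibration takes no time and is no camera call; for the wrist camera it gives the pose at the moment of the call.
A pose or a line that the arm cannot do raises r.PlanningError and nothing moves.
- ticket.job_done(): hands the job in, once; it reports no verdict.
The state is a dict: "t": time; "joint_positions": joint angles; "joint_vel": joint speeds; "joint_torque": joint torques, N m; "eef_pos": TCP position; "orientation": TCP orientation; "contact_force": force on the tool from outside, world axes, zero at the start; "ft_torque": the same for the moment, N m; "grip_width": opening from 0.0 (shut) to 1.0 (fully open).
Only numpy, scipy, OpenCV 4.12 (cv2) and the standard library are available. Lean on these libraries where they do the work, as an engineer would, in place of code of your own. Each camera call takes 0.05 s, during which the arm holds its last target.

## Task

Put the vacuum station's intake filter back together on its centre post: first the clean filter element (blue end caps), then the yellow thrust washer, then the black clamp ring, lowering each one down the post rather than dropping it. Push the clamp ring down against the spring, turn it clockwise under the ears until it meets the stop and let it rise into its notches, so that it stays locked with the spring held compressed; press no harder than it needs, because more than 22 N crushes the filter. Leave the dirty old element, the clear bowl and the screwdriver where they are.

Things in the scene. Friction and masses are not known exactly. Their poses are not given: they have to be found in the camera images.
- pump: White vacuum station, fixed: case 220 x 170 mm, underside 12 to 32 mm above the bench on screw feet (0 to 20 mm out; how far is not measured), its top 48 mm higher. Origin on the bench on the axis of the steel filter post; the case reaches 75 mm from it to its own -x, 145 mm to +x, 85 mm to each side. Heights below are above the case's top. A gauge and a knob, 20 mm high, stand 115 mm behind the post.
- ear_side (a point): Point on the bench 10 mm to the station's own +x from the post's axis, under the first ear. The post is 28 mm thick up to 69 mm above the case's top, then a neck 17 mm thick with three ears 10 mm wide, reaching to the 28 mm circle, at 0, +120, -120 deg from that x axis, with open gaps between (centres 60, 180, 300 deg). Ears end at 89 mm, tapered on top as a lead-in; the post's nose ends at 95 mm.
- support (a joint): How far the spring-loaded filter support is pressed down, in m: 0 free, 0.007 at its bottom stop. An aluminium ring 56 mm across round the foot of the post (in a head 92 mm across, 12 mm high); its upper face is 24 mm above the case's top when free. Spring: 3 N to start moving, then 4 N per mm.
- element: Clean filter element, loose, upright: rigid pleated ring, white with blue end caps, outside twelve-sided, 51 mm across flats (flats face its own x axis and every 30 deg), bore 30 mm, 36 mm high, about 90 g. Same either way up. Origin at the centre of its underside, z up.
- washer: Yellow plastic thrust washer, loose, lying flat: twelve-sided, 57 mm across flats (flats face its own x axis and every 30 deg), bore 30 mm, 8 mm thick, about 30 g. Same either way up. Origin at the centre of its underside, z up.
- clamp: Black clamp ring, loose, right way up: twelve-sided, 51 mm across flats (flats face its own x axis and every 30 deg), 20 mm high, bore 30 mm, about 90 g. Inside three orange tabs 5 mm wide, 9 to 14 mm above its underside, reach to 9.5 mm from the axis at 0, +120, -120 deg from its x axis (orange lines on top). Origin at the centre of its underside, z up.
- clamp_tab (a point): Top middle of the tab on the clamp ring's +x side, 14 mm above its underside. The tabs go down through the gaps (60 deg off the ears) until the ring rests on the free stack, 68 mm above the case's top. Pushed 3.5 mm lower (about 17 N) they clear the ridge, 2 mm high, at the entry of each ear; turn 60 deg clockwise from above to the stops; let up, the ring rises 2 mm into the notches.
- old_element: Dirty old element, loose: same shape and size as the clean one but brown all over. Leave it alone. Origin at the centre of its underside.
- bowl: Clear filter bowl, loose, standing open end up: 82 mm across (90 mm at the rim), 70 mm high. Leave it alone. Origin at the centre of its underside.
- screwdriver: Screwdriver with a green handle, loose, lying along its own x, 170 mm long. Leave it alone. Origin on the bench under its middle.
Not all that is in view belongs to the job. Leave any green, pink or purple look-alike of the element alone.

How it is judged (in metres and radians):
On the way, in this order (a step that is already met when the one before it is completed fails the run):
1. the clean element is down the post on the filter support and let go, and nothing else is on the post (horizontal distance between element and pump below 0.003 m and height (world z) of element below 0.107 m and contact force between the fingers and element below 0.1 N and linear speed of element below 0.01 m/s and horizontal distance between each of washer, clamp and pump above 0.05 m), for 0.2 s.
2. the thrust washer lies on the element, round the post, and is let go; the clamp ring is not on yet (horizontal distance between each of element, washer and pump below 0.003 m and height (world z) of element below 0.107 m and z of washer in the frame of element between 0.034 and 0.038 m and contact force between the fingers and washer below 0.1 N and linear speed of washer below 0.01 m/s and horizontal distance between clamp and pump above 0.05 m), for 0.2 s.
At the end, for the whole second after the job is handed in: Element on the support, washer on the element, clamp ring on the washer, each within 3 mm of the post's axis and 2 mm of its seat; the clamp ring level, let go and at rest, held in its notches by the ears so that the support stays pressed down by 0.7 to 2.5 mm (horizontal distance between each of element, washer, clamp and pump below 0.003 m and height (world z) of element below 0.107 m and z of washer in the frame of element between 0.034 and 0.038 m and z of clamp in the frame of washer between 0.006 and 0.01 m and angle between clamp's own z axis and vertical below 0.06 rad and value of joint support between 0.0007 and 0.0025 m and linear speed of clamp below 0.01 m/s); the robot touches nothing.
It fails at once if the filter is squeezed with more than 22 N (between washer and element, or the support driven down more than 4.7 mm, which takes 22 N) (contact force between washer and element above 22 N or value of joint support above 0.0047 m).
It fails at once if a part is dropped down the post (faster than 0.3 m/s on it) ((horizontal distance between element and pump below 0.006 m and height (world z) of element below 0.15 m and linear speed of element above 0.3 m/s and value of joint support below 0.0005 m) or (horizontal distance between washer and pump below 0.006 m and height (world z) of washer below 0.15 m and linear speed of washer above 0.3 m/s and value of joint support below 0.0005 m) or (horizontal distance between clamp and pump below 0.006 m and height (world z) of clamp below 0.15 m and linear speed of clamp above 0.3 m/s and value of joint support below 0.0005 m)).
It fails at once if the old element, bowl or screwdriver is moved by more than 20 mm (distance of any of old_element, bowl, screwdriver from where it was at the start of the episode above 0.02 m).
It also fails if it takes over 72 s, if anything falls off the work surface, if the arm or the gripper's body presses on something with over 40 N, if the wrist force passes 120 N, or if a joint passes its speed limit or range.

## Working session

There is one attempt and no reset: what is moved stays moved. The work goes in short steps, each a Python script; the robot and the scene stay as the last script left them, time stands still between calls to the robot, and variables do not carry over. Pictures are saved under pics/ and viewed, and the job is handed in when it is done.

```bash
ls; mkdir -p pics
python3 - <<'E'
from rig import r, snapshot, calibration
import cv2
s=r.state(); print(s['t'],s['eef_pos'],s['orientation'],s['grip_width'],r.grip_point_offset)
for n in ("scene","top","wrist"):
    c=calibration(n); print(n,c)
    cv2.imwrite(f"pics/a_{n}.png",snapshot(n)[:,:,::-1])
E
```

```text
pics
0.0 [ 207.69778818 -562.1280465   221.79760381] [-9.45800338e-04  9.84396959e-01  1.75959450e-01 -6.17013384e-05] 1.0009718953469615 18.700000000000003
scene {'vfov': 45.614412007849126, 'cx': 313.1769929675777, 'cy': 193.0225755213557, 'rvec': array([ 2.05285579,  0.55306943, -0.32623024]), 'tvec': array([-471.55238108,  -75.59324438, 1532.08686496])}
top {'vfov': 45.34242009188566, 'cx': 320.37001570110095, 'cy': 199.8197683959108, 'rvec': array([ 2.13797579, -2.16746038,  0.14957317]), 'tvec': array([  -8.70151091,  588.33132802, 1326.70267682])}
wrist {'vfov': 63.22089381094785, 'cx': 322.1567542445782, 'cy': 195.437018654817, 'rvec': array([-2.38718876,  1.66083172,  0.23350654]), 'tvec': array([-598.40095942,  -34.05736575,  390.81496842])}
```

View pics/a_scene.png

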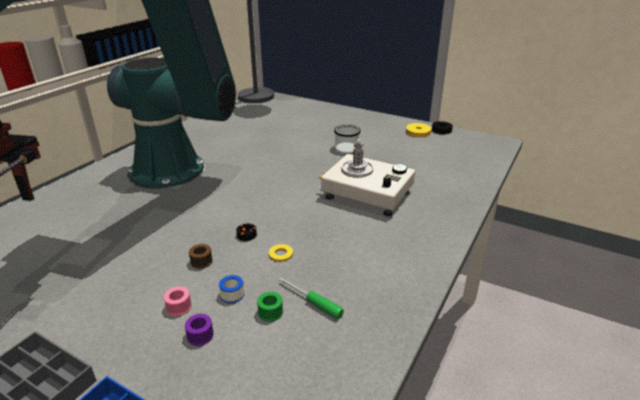

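View pics/a_top.png

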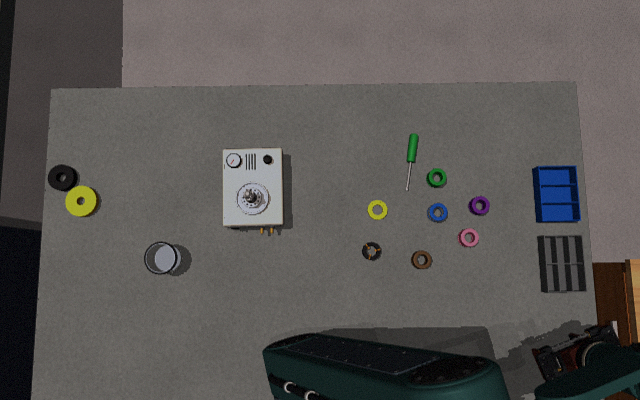

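View pics/a_wrist.png

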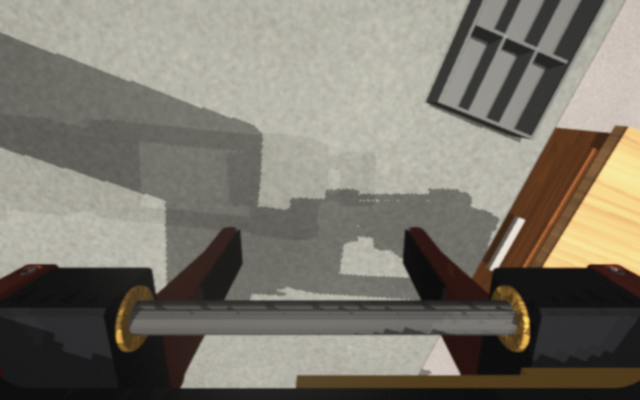

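Top view: the blue-capped element is at (438,213), the washer at (377,210), the clamp with orange tabs at (372,251) and the post at (253,198). The brown old element is at (422,260), and the green, pink and purple rings are look-alikes. The yellow and black discs on the far left, at (81,201) and (62,178), are larger and have no tabs. Next I'll triangulate coarsely from the scene and top views, and enlarge crops.

```bash
cat > h.py <<'E'
import numpy as np, cv2
from rig import r, snapshot, calibration
def KRt(c):
    f=200/np.tan(np.radians(c['vfov'])/2)
    K=np.array([[f,0,c['cx']],[0,f,c['cy']],[0,0,1.]])
    R=cv2.Rodrigues(np.array(c['rvec'],float))[0]; return K,R,np.array(c['tvec'],float)
def ray(c,uv):
    K,R,t=KRt(c); d=R.T@np.linalg.solve(K,np.array([uv[0],uv[1],1.])); return -R.T@t,d/np.linalg.norm(d)
def at_z(c,uv,z):
    o,d=ray(c,uv); return o+d*(z-o[2])/d[2]
def tri(obs):
    A=np.zeros((3,3));b=np.zeros(3);L=[]
    for c,uv in obs:
        o,d=ray(c,uv);P=np.eye(3)-np.outer(d,d);A+=P;b+=P@o;L.append((o,d))
    x=np.linalg.solve(A,b); return x,[round(float(np.linalg.norm(np.cross(x-o,d))),2) for o,d in L]
def proj(c,X):
    K,R,t=KRt(c); p=K@(R@np.asarray(X,float)+t); return p[:2]/p[2]
E
python3 - <<'E'
from h import *
cs,ct=calibration("scene"),calibration("top")
pts={'element':((231.5,282),(438,213)),'washer':((281,252),(377,210)),'clamp':((246.5,230),(372,251)),'old':((200.5,249),(422,260)),'green':((270,299),(437,178)),'postnose':((358,146),(253,195)),'bowl':((347,130),(160,257)),'bigyellow':((419,129),(81,201))}
for n,(a,b) in pts.items():
    x,e=tri([(cs,a),(ct,b)]); print(n,x.round(1),e)
top=cv2.imread('pics/a_top.png');sc=cv2.imread('pics/a_scene.png')
a=cv2.resize(top[125:280,350:500],None,fx=4,fy=4,interpolation=cv2.INTER_CUBIC)
b=cv2.resize(sc[210:350,150:350],None,fx=4,fy=4,interpolation=cv2.INTER_CUBIC)
cv2.imwrite('pics/b1.png',a[:600]);cv2.imwrite('pics/b2.png',b)
E
```

```text
element [ 548.3 -350.6   34.3] [2.55, 2.55]
washer [ 561.7 -181.     5.4] [1.36, 1.36]
clamp [ 443.  -161.4   16.6] [1.95, 1.95]
old [ 415.4 -298.8   37.3] [2.17, 2.17]
green [ 649.8 -352.6   34.9] [2.47, 2.47]
postnose [591.8 162.3 152.5] [4.39, 4.39]
bowl [431.5 426.   68.3] [0.3, 0.3]
bigyellow [600.  681.   11.3] [2.16, 2.16]
```

View pics/b2.png

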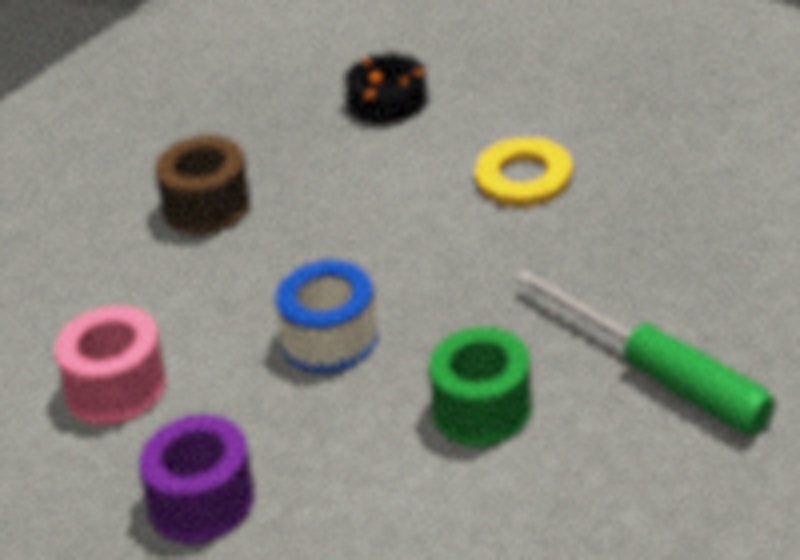

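View pics/b1.png

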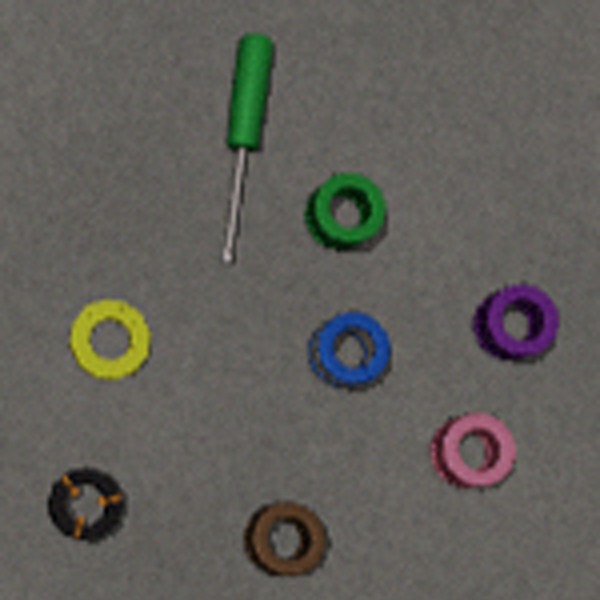

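Run:
```python
from h import *
from scipy.spatial.transform import Rotation as Ro
s=r.state();c=calibration("wrist");K,R,t=KRt(c);C=-R.T@t
q=s['orientation'];T=Ro.from_quat([q[1],q[2],q[3],q[0]]).as_matrix()
print(T.round(3)); print("cam in tool",(T.T@(C-s['eef_pos'])).round(1)); print("cam axes in tool\n",(T.T@R.T).round(3))
print(K[0,0], s['t'])
print(s['contact_force'],s['ft_torque'])
```

```text
[[ 0.938  0.346 -0.   ]
 [ 0.346 -0.938  0.001]
 [ 0.    -0.001 -1.   ]]
cam in tool [  74.    -0.2 -161.8]
cam axes in tool
 [[ 0.001 -0.962 -0.272]
 [ 1.     0.001 -0.001]
 [ 0.001 -0.272  0.962]]
324.9625818695564 0.15
[-0.40982632  0.80850485  0.18137442] [0.00080262 0.05536926 0.00336186]
```

```bash
cat >> h.py <<'E'
from scipy.spatial.transform import Rotation as Ro
def quat(yaw):
    # tool z down, tool x at yaw (deg)
    y=np.radians(yaw); x=np.array([np.cos(y),np.sin(y),0]);z=np.array([0,0,-1.]);M=np.column_stack([x,np.cross(z,x),z])
    q=Ro.from_matrix(M).as_quat(); return [q[3],q[0],q[1],q[2]]
def yaw_now():
    q=r.state()['orientation'];T=Ro.from_quat([q[1],q[2],q[3],q[0]]).as_matrix();return np.degrees(np.arctan2(T[1,0],T[0,0]))
import json
def shot(name,cam="wrist"):
    c=calibration(cam);im=snapshot(cam)
    cv2.imwrite(f"pics/{name}.png",im[:,:,::-1]); json.dump({k:np.asarray(v).tolist() for k,v in c.items()},open(f"pics/{name}.json","w")); return c,im
def cal(name): return json.load(open(f"pics/{name}.json"))
def st(msg=''):
    s=r.state();print(msg,'t',round(s['t'],2),'p',np.round(s['eef_pos'],2),'yaw',round(yaw_now(),2),'F',np.round(s['contact_force'],2),'M',np.round(s['ft_torque'],2),'g',round(s['grip_width'],4));return s
E
python3 - <<'E'
from h import *
r.reach([535,-245,220],quat(0)); st()
shot("w1")
r.move_linear([560,-340,200],feed=250); st()
shot("w2")
E
```

```text
t 1.82 p [ 534.68 -245.8   220.  ] yaw -0.03 F [-0.29  0.55 -0.08] M [0.01 0.05 0.02] g 1.0017
 t 2.42 p [ 559.28 -340.35  199.4 ] yaw -0.1 F [-0.16 -0.08 -0.03] M [-0.03 -0.01  0.01] g 0.9982
```

View pics/w1.png

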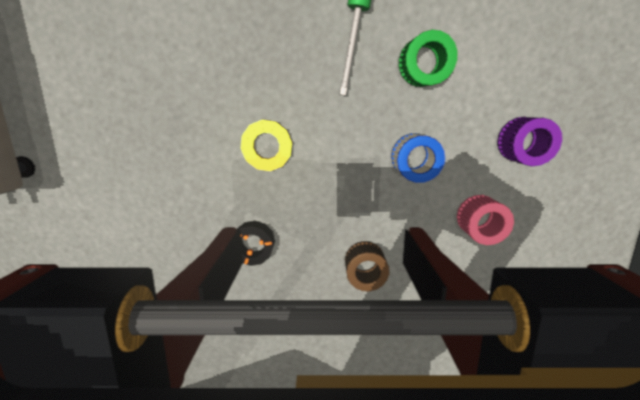

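View pics/w2.png

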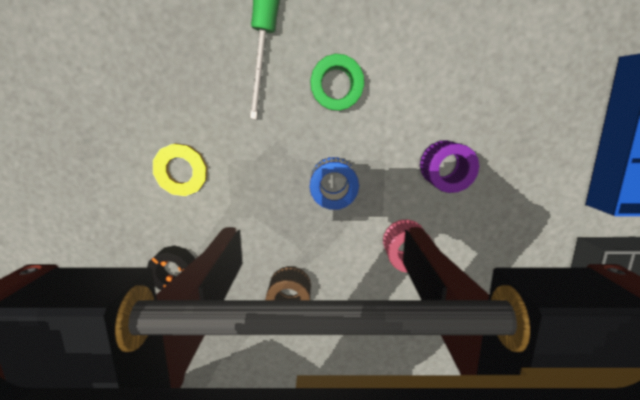

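```bash
cat >> h.py <<'E'
HSV={'blue':((100,120,50),(125,255,255)),'yellow':((22,120,80),(35,255,255)),'orange':((5,150,100),(20,255,255))}
def ring(name,col,guess,z,win=45):
    """holes and outer contour of coloured ring on plane z -> centre (bore fit, outer fit)"""
    c=cal(name);im=cv2.imread(f"pics/{name}.png");h=cv2.cvtColor(im,cv2.COLOR_BGR2HSV)
    m=cv2.inRange(h,*HSV[col]);g=proj(c,guess);w=np.zeros_like(m);cv2.circle(w,tuple(int(v) for v in g),win,255,-1);m&=w
    cs,hi=cv2.findContours(m,cv2.RETR_CCOMP,cv2.CHAIN_APPROX_NONE)
    out={}
    for i,k in enumerate(cs):
        if len(k)<40: continue
        P=np.array([at_z(c,p,z)[:2] for p in k[:,0,:].astype(float)])
        A=np.column_stack([2*P,np.ones(len(P))]);b=(P**2).sum(1)
        s=np.linalg.lstsq(A,b,rcond=None)[0];R=np.sqrt(s[2]+s[0]**2+s[1]**2)
        res=np.hypot(*(P-s[:2]).T)-R
        for _ in range(4):
            k2=abs(res)<1.5; s=np.linalg.lstsq(A[k2],b[k2],rcond=None)[0];R=np.sqrt(s[2]+s[0]**2+s[1]**2);res=np.hypot(*(P-s[:2]).T)-R
        k2=abs(res)<1.5
        th=np.arctan2(*(P-s[:2]).T[::-1]); ph=np.degrees(np.angle(np.sum(res[k2]*np.exp(12j*th[k2]))))/12 # corners at ph
        amp=abs(np.mean(res[k2]*np.exp(12j*th[k2])))*2
        print(name,col,'hole' if hi[0][i][3]>=0 else 'outer',len(k),k2.sum(),'c',s[:2].round(2),'R',round(R,2),'flat@',round(ph+15,1)%30,'amp',round(amp,2))
        out['hole' if hi[0][i][3]>=0 else 'outer']=s[:2]
    return out
E
python3 - <<'E'
from h import *
for n in('w1','w2'):
    ring(n,'blue',[548,-350,36],36); ring(n,'yellow',[561,-181,8],8)
c1,c2=cal('w1'),cal('w2')
E
```

```text
w1 blue outer 131 131 c [ 551.21 -351.1 ] R 24.75 flat@ 3.3 amp 0.05
w1 blue hole 80 80 c [ 551.04 -351.17] R 15.3 flat@ 15.2 amp 0.07
w1 yellow outer 142 142 c [ 562.22 -181.45] R 28.29 flat@ 21.0 amp 0.41
w1 yellow hole 76 76 c [ 562.49 -181.69] R 15.31 flat@ 23.0 amp 0.14
w2 blue outer 135 135 c [ 551.5  -351.77] R 24.57 flat@ 17.0 amp 0.02
w2 blue hole 84 84 c [ 551.07 -351.84] R 15.67 flat@ 21.1 amp 0.12
w2 yellow outer 148 148 c [ 562.48 -182.06] R 28.83 flat@ 21.1 amp 0.28
w2 yellow hole 75 75 c [ 562.59 -182.57] R 14.8 flat@ 21.0 amp 0.1
```

Run:
```python
from h import *
x,e=tri([(cal('w1'),proj(cal('w1'),[551.12,-351.13,36])),(cal('w2'),proj(cal('w2'),[551.3,-351.8,36]))]);print(x,e)
x,e=tri([(cal('w1'),proj(cal('w1'),[562.35,-181.55,8])),(cal('w2'),proj(cal('w2'),[562.5,-182.3,8]))]);print(x,e)
r.move_linear([551,-351.4,125],feed=250); st()
shot("w3")
ring('w3','blue',[551.2,-351.4,36],36,60)
im=cv2.imread('pics/w3.png');cv2.imwrite('pics/w3c.png',cv2.resize(im[130:300,220:440],None,fx=3.5,fy=3.5,interpolation=cv2.INTER_CUBIC))
```

```text
[ 550.69943836 -351.87920343   33.56120468] [0.02, 0.02]
[ 561.99325892 -181.10033394    5.33920892] [0.03, 0.03]
 t 2.92 p [ 550.89 -350.3   125.44] yaw 0.03 F [ 0.22 -0.06  0.1 ] M [ 0.   -0.07 -0.02] g 1.0031
w3 blue outer 172 172 c [ 551.47 -352.2 ] R 24.61 flat@ 29.8 amp 0.01
w3 blue hole 107 107 c [ 551.33 -351.83] R 15.55 flat@ 14.3 amp 0.1
```

View pics/w3c.png

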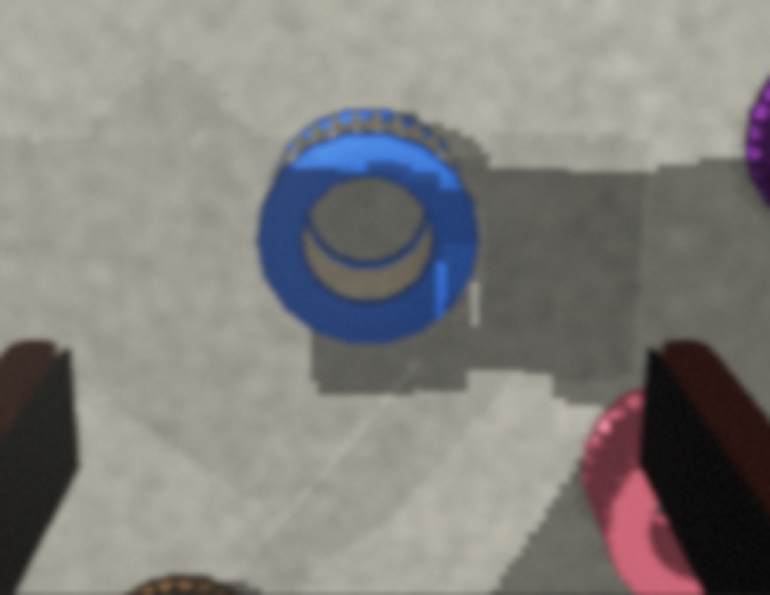

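Run:
```python
from h import *
r.move_linear([551.4,-352,40],feed=200)
r.move_linear([551.4,-352,8],feed=80); st('down')
r.gripper_to(0.45,25); s=st('grip'); print('width',s['grip_width']*88)
r.move_linear([551.4,-352,60],feed=150); s=st('lift'); print('width',s['grip_width']*88)
shot('w4')
```

```text
down t 4.1 p [ 551.05 -351.75    7.38] yaw -0.0 F [-1.52  0.27  0.33] M [-0.    0.02 -0.04] g 1.001
grip t 4.76 p [ 551.46 -352.07    8.16] yaw -0.0 F [-0.77  0.45  1.46] M [0.06 0.02 0.02] g 0.5778
width 50.84932221104174
lift t 5.26 p [ 551.36 -351.96   60.  ] yaw 0.0 F [-0.36  0.21 -1.41] M [ 0.08 -0.02 -0.01] g 0.5808
width 51.11229530373359
```

View pics/w4.png

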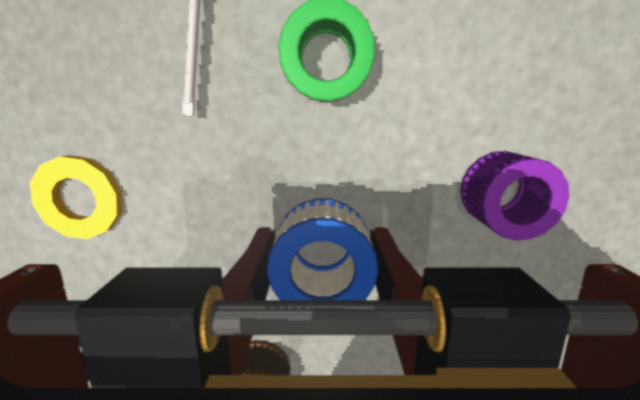

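Run:
```python
from h import *
ring('w4','blue',[551.4,-352,88],88,70)
r.move_linear([551.4,-352,130],feed=250)
r.reach([500,162,260],quat(0)); st()
shot('p1')
r.move_linear([520,110,260],feed=250); st()
shot('p2')
```

```text
w4 blue outer 296 222 c [ 552.03 -351.85] R 24.92 flat@ 3.6 amp 0.01
w4 blue hole 177 124 c [ 552.09 -351.78] R 14.72 flat@ 29.4 amp 0.08
w4 blue hole 108 69 c [ 560.67 -351.82] R 7.86 flat@ 16.1 amp 0.26
 t 7.67 p [500.38 161.25 259.65] yaw -0.06 F [-0.22 -0.82 -1.7 ] M [ 0.04  0.07 -0.04] g 0.5793
 t 8.09 p [520.46 108.72 259.76] yaw -0.17 F [-0.46  0.06 -0.66] M [ 0.05 -0.03 -0.  ] g 0.5799
```

View pics/p1.png

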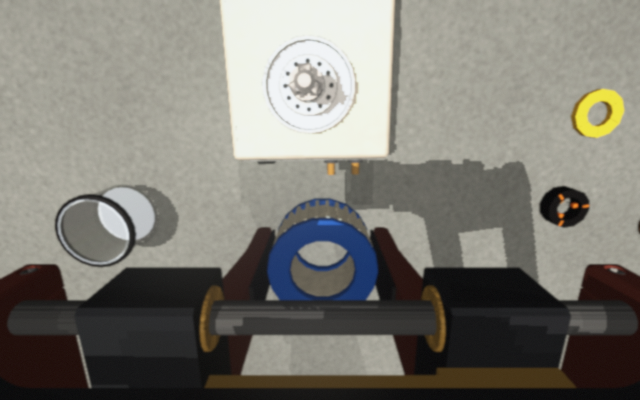

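View pics/p2.png

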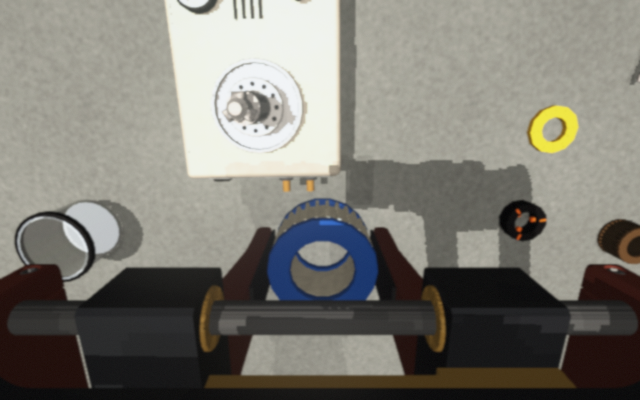

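Run:
```python
from h import *
a=cv2.imread('pics/p1.png')[20:150,240:380];b=cv2.imread('pics/p2.png')[40:170,190:330]
v=np.hstack([cv2.resize(a,(400,371),interpolation=cv2.INTER_CUBIC),cv2.resize(b,(400,371),interpolation=cv2.INTER_CUBIC)])
cv2.imwrite('pics/p12c.png',v)
```

```text
(no output)
```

View pics/p12c.png

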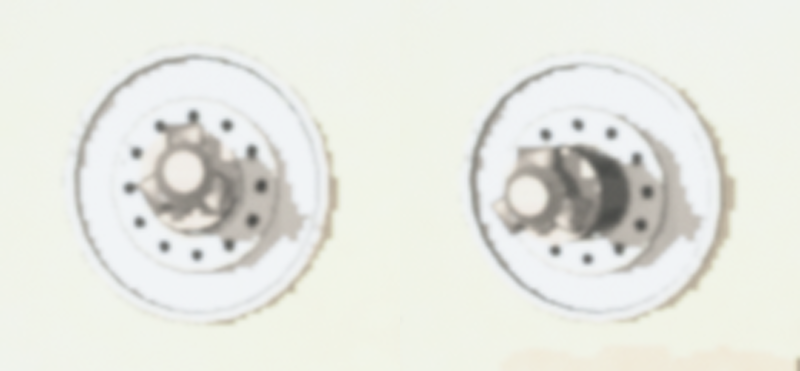

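Run:
```python
from h import *
r.reach([592,85,260],quat(90)); st()
shot('p3')
im=cv2.imread('pics/p3.png')
cv2.imwrite('pics/p3c.png',cv2.resize(im,None,fx=1.25,fy=1.25))
c1,c2,c3=[cal(k) for k in('p1','p2','p3')]
for n,a,b in(('nose',(304.1,79.9),(235.2,108.3)),('cornerL',(235,157),(189,177)),('cornerR',(388,156),(338.5,176))):
    print(n,*tri([(c1,a),(c2,b)]))
```

```text
t 9.58 p [591.67  85.5  259.96] yaw 89.98 F [ 0.99  0.41 -1.4 ] M [-0.02 -0.07 -0.02] g 0.5789
nose [590.98646105 174.82223595 166.4884695 ] [0.08, 0.08]
cornerL [518.29925943 254.49024659  75.64416613] [0.87, 0.87]
cornerR [520.31373115  91.958364    81.28910692] [0.81, 0.81]
```

View pics/p3c.png

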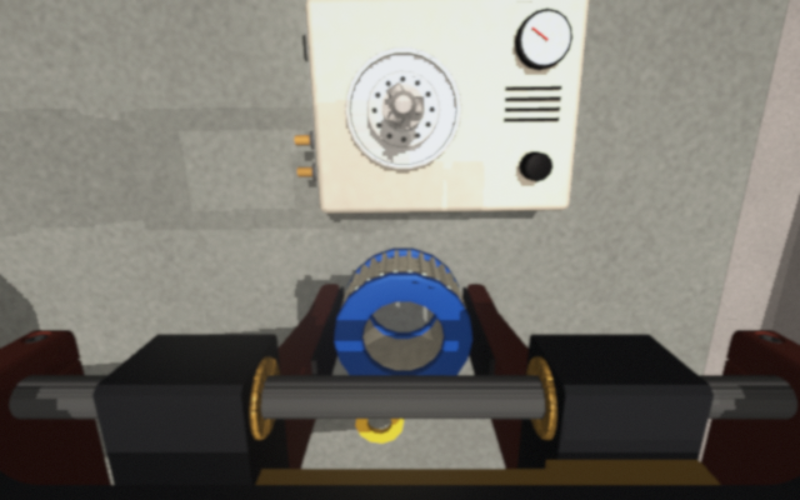

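Run:
```python
from h import *
# enhanced contrast crops
out=[]
for n,g in(('p1',(306,83)),('p2',(243,106)),('p3',(322,88))):
    im=cv2.imread(f'pics/{n}.png'); x0,y0=g[0]-33,g[1]-37
    k=cv2.resize(im[y0:y0+75,x0:x0+66],None,fx=6,fy=6,interpolation=cv2.INTER_CUBIC).astype(float)
    k=np.clip((k-80)*1.4,0,255).astype(np.uint8); out.append(k); print(n,x0,y0,k.shape)
cv2.imwrite('pics/noses.png',cv2.resize(np.hstack(out[:2]),None,fx=1,fy=1)); cv2.imwrite('pics/nose3.png',out[2])
for n in('p1','p2','p3'):
    im=cv2.imread(f'pics/{n}.png',0);g={'p1':(308,85),'p2':(252,107),'p3':(322,87)}[n]
    p=cv2.SimpleBlobDetector_Params();p.filterByArea=True;p.minArea=3;p.maxArea=40;p.filterByConvexity=False;p.filterByInertia=False;p.filterByCircularity=False;p.minDistBetweenBlobs=3;p.thresholdStep=5;p.minThreshold=30;p.maxThreshold=240
    x0,y0=g[0]-45,g[1]-45
    kk=cv2.SimpleBlobDetector_create(p).detect(cv2.resize(im[max(y0,0):y0+90,x0:x0+90],None,fx=2,fy=2,interpolation=cv2.INTER_CUBIC))
    print(n,[(round((q.pt[0]+.5)/2-.5+x0,1),round((q.pt[1]+.5)/2-.5+max(y0,0),1)) for q in kk])
```

```text
p1 273 46 (450, 396, 3)
p2 210 69 (450, 396, 3)
p3 289 51 (450, 396, 3)
p1 [(328.0, 96.8), (331.0, 84.7), (319.7, 105.2), (327.7, 72.7), (319.0, 63.5), (307.2, 60.5), (285.1, 85.4), (295.8, 64.0), (308.5, 108.9), (297.1, 105.9), (288.4, 97.4), (318.8, 94.1), (287.3, 73.2), (297.8, 92.2), (284.9, 47.5), (305.1, 100.8), (267.7, 75.1), (298.8, 41.1), (319.9, 113.3), (267.3, 92.4), (341.3, 120.3), (271.2, 104.0), (269.2, 98.8), (318.3, 41.1), (335.4, 124.9), (346.7, 113.7), (336.1, 73.5), (327.4, 44.5), (287.1, 122.2), (275.8, 111.8), (329.9, 128.0), (292.8, 125.5), (350.9, 63.8), (341.8, 57.2)]
p2 [(273.8, 118.4), (276.1, 106.7), (266.2, 126.4), (243.9, 127.3), (272.4, 95.4), (240.5, 86.7), (263.5, 86.3), (255.2, 130.3), (252.4, 119.3), (251.9, 83.3), (231.1, 119.0), (215.9, 96.5), (218.7, 120.2), (232.1, 69.6), (225.4, 131.8), (233.0, 92.8), (237.3, 66.6), (241.4, 64.8), (237.0, 142.2), (248.4, 63.1), (291.9, 76.6), (267.7, 81.0)]
p3 [(322.5, 111.1), (311.1, 108.4), (303.0, 99.8), (333.3, 108.0), (342.1, 99.1), (299.2, 87.8), (345.2, 87.1), (301.8, 75.6), (342.1, 75.0), (333.5, 66.0), (310.2, 66.4), (321.8, 62.8), (333.0, 91.0), (312.0, 77.1), (328.2, 102.7), (336.0, 78.8), (333.4, 44.4), (349.5, 53.6), (309.2, 44.9), (295.2, 100.4), (303.9, 47.1), (290.0, 122.9), (357.8, 64.0), (284.2, 115.4), (360.8, 69.7), (286.2, 64.2), (362.6, 74.6), (281.4, 111.0), (362.5, 98.7), (281.1, 77.0), (283.0, 70.8), (279.2, 105.3), (350.4, 125.1), (343.0, 125.2), (330.8, 61.0)]
```

View pics/noses.png

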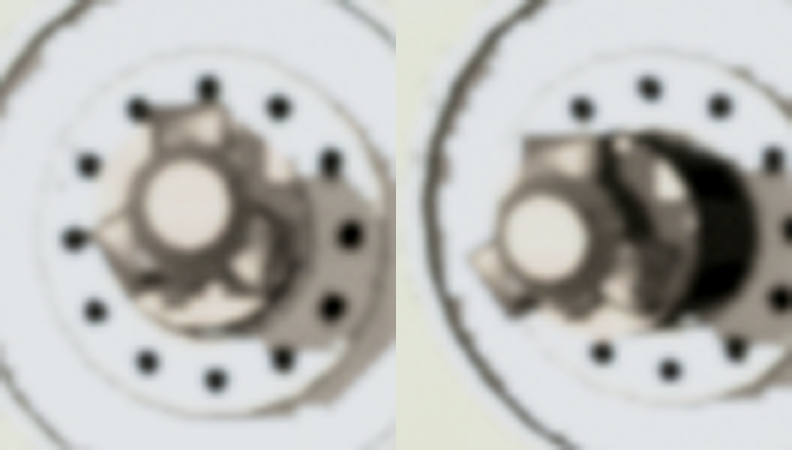

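View pics/nose3.png

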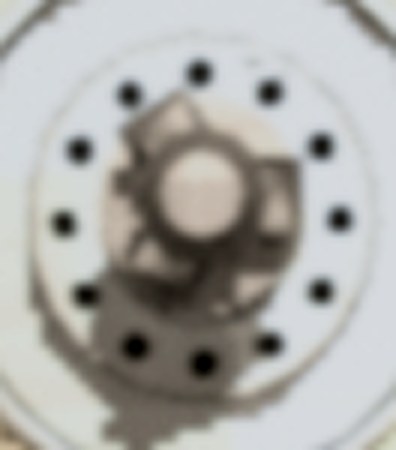

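```bash
cat > fitpost.py <<'E'
from h import *
from scipy.optimize import least_squares
dots={'p1':[(328,96.8),(331,84.7),(319.7,105.2),(327.7,72.7),(319,63.5),(307.2,60.5),(285.1,85.4),(295.8,64),(308.5,108.9),(297.1,105.9),(288.4,97.4),(287.3,73.2)],
'p2':[(273.8,118.4),(276.1,106.7),(266.2,126.4),(243.9,127.3),(272.4,95.4),(240.5,86.7),(263.5,86.3),(255.2,130.3),(251.9,83.3)],
'p3':[(322.5, 111.1), (311.1, 108.4), (303.0, 99.8), (333.3, 108.0), (342.1, 99.1), (299.2, 87.8), (345.2, 87.1), (301.8, 75.6), (342.1, 75.0), (333.5, 66.0), (310.2, 66.4), (321.8, 62.8)]}
nose={'p1':(303.75,79.75),'p2':(234.1,108.1),'p3':(322.25,82.75)}
def fit(names):
    C={n:cal(n) for n in names}
    def res(p,det=False):
        x,y,H,yaw,rd=p;o=[]
        a=yaw+np.radians(30)*np.arange(12)
        for n in names:
            o.append((proj(C[n],[x,y,H+95])-nose[n])*2)
            D=np.array([proj(C[n],[x+rd*np.cos(b),y+rd*np.sin(b),H+24]) for b in a])
            for d in dots[n]:
                e=D-np.array(d); o.append(e[np.argmin((e**2).sum(1))])
        return np.concatenate(o)
    s=least_squares(res,[591,172,72,0.0,22]);p=s.x
    print(names,'xy',p[:2].round(2),'H',p[2].round(2),'yaw',np.degrees(p[3]).round(2),'rd',p[4].round(2),'rms',np.sqrt(np.mean(s.fun**2)).round(2)); 
    return p
if __name__=='__main__':
    for k in(['p1'],['p2'],['p3'],['p1','p2'],['p1','p2','p3']): fit(k)
    p=fit(['p1','p2','p3'])
    for n in('p1','p2','p3'):
        print(n,[proj(cal(n),[p[0],p[1],z]).round(1) for z in(p[2]+95,p[2]+24)],nose[n], at_z(cal(n),nose[n],p[2]+95).round(1))
E
python3 fitpost.py
```

```text
['p1'] xy [590.78 174.83] H 77.13 yaw 0.87 rd 21.45 rms 0.11
['p2'] xy [591.05 174.51] H 75.69 yaw 0.85 rd 21.56 rms 0.16
['p3'] xy [591.05 175.  ] H 74.46 yaw 0.88 rd 21.7 rms 0.14
['p1', 'p2'] xy [591.   174.99] H 73.61 yaw 0.87 rd 21.7 rms 0.14
['p1', 'p2', 'p3'] xy [591.02 175.03] H 73.45 yaw 0.87 rd 21.73 rms 0.15
['p1', 'p2', 'p3'] xy [591.02 175.03] H 73.45 yaw 0.87 rd 21.73 rms 0.15
p1 [array([303.7,  79.8]), array([307.9,  85. ])] (303.75, 79.75) [591.  175.  168.5]
p2 [array([234.2, 108.2]), array([253.5, 107.1])] (234.1, 108.1) [591.1 175.1 168.5]
p3 [array([322.1,  82.8]), array([322.2,  87.5])] (322.25, 82.75) [591.1 175.1 168.5]
```

Run:
```python
from h import *
ring('p1','blue',[500,162,288],288,75);ring('p2','blue',[520,110,288],288,75);ring('p3','blue',[592,85,288],288,75)
```

```text
p1 blue outer 294 221 c [501.27 161.38] R 24.82 flat@ 18.3 amp 0.02
p1 blue hole 178 126 c [501.27 161.46] R 14.66 flat@ 29.7 amp 0.1
p1 blue hole 111 67 c [510.03 161.34] R 8.18 flat@ 15.8 amp 0.18
p2 blue outer 294 221 c [521.27 108.84] R 24.82 flat@ 17.3 amp 0.01
p2 blue hole 178 126 c [521.3  108.91] R 14.67 flat@ 29.9 amp 0.1
p2 blue hole 111 67 c [530.07 108.78] R 8.18 flat@ 15.7 amp 0.18
p3 blue outer 295 220 c [591.14  86.97] R 24.94 flat@ 22.8 amp 0.02
p3 blue hole 176 123 c [591.22  87.01] R 14.6 flat@ 29.9 amp 0.1
p3 blue hole 106 65 c [591.29  95.83] R 7.86 flat@ 17.2 amp 0.22
```

Run:
```python
from h import *
P=[];Cc=[]
for i in range(8):
    s=r.state();P.append(s['eef_pos'])
    K,R,t=KRt(calibration('wrist'));Cc.append(-R.T@t); r.wait(0.03)
print(np.round(P,2)); print(np.round(Cc,2)); print(r.state()['t'], np.round(r.state()['eef_pos'],2),np.round(r.state()['eef_pos'],2))
q=[shot(f'p3_{i}') for i in range(3)]
for i in range(3): ring(f'p3_{i}','blue',[592,85,288],288,75)
st()
```

```text
[[591.73  85.38 259.99]
 [591.74  85.31 260.01]
 [591.75  85.25 260.03]
 [591.8   85.2  260.07]
 [591.85  85.17 260.06]
 [591.84  85.11 260.04]
 [591.88  85.1  260.06]
 [591.9   85.06 260.03]]
[[591.29 159.85 421.77]
 [591.3  159.79 421.78]
 [591.33 159.74 421.8 ]
 [591.35 159.68 421.81]
 [591.37 159.64 421.81]
 [591.4  159.6  421.82]
 [591.42 159.56 421.81]
 [591.44 159.53 421.81]]
9.9 [591.92  85.02 260.06] [591.92  85.02 260.06]
p3_0 blue outer 296 222 c [591.39  86.57] R 24.93 flat@ 17.3 amp 0.03
p3_0 blue hole 177 124 c [591.41  86.55] R 14.66 flat@ 29.6 amp 0.12
p3_0 blue hole 106 74 c [591.49  95.  ] R 7.68 flat@ 15.5 amp 0.22
p3_1 blue outer 295 221 c [591.39  86.63] R 24.86 flat@ 20.3 amp 0.02
p3_1 blue hole 176 123 c [591.45  86.51] R 14.65 flat@ 0.2 amp 0.1
p3_1 blue hole 106 73 c [591.53  95.02] R 7.73 flat@ 15.4 amp 0.31
p3_2 blue outer 297 223 c [591.42  86.51] R 24.93 flat@ 16.9 amp 0.02
p3_2 blue hole 177 124 c [591.46  86.5 ] R 14.65 flat@ 29.7 amp 0.1
p3_2 blue hole 106 68 c [591.61  95.13] R 7.8 flat@ 17.5 amp 0.24
 t 10.05 p [591.99  84.98 260.03] yaw 89.99 F [ 0.1   0.02 -0.62] M [-0.06 -0.08 -0.06] g 0.5723
```

Run:
```python
from h import *
r.reach([591,175,200],quat(90)); r.wait(0.3); st()
r.move_linear([591,175,182],feed=80); r.wait(0.25); s0=st('above')
for z in (174,168,162,156,148):
    r.move_linear([591,175,z],feed=60); s=st(z)
    f=np.array(s['contact_force'])-np.array(s0['contact_force'])
    if abs(f[2])>4 or np.hypot(f[0],f[1])>5: print('STOP',f);break
```

```text
t 10.86 p [591.73 174.1  200.93] yaw 89.92 F [-0.19 -1.09 -0.87] M [-0.03 -0.09  0.03] g 0.5758
above t 11.48 p [591.31 175.08 182.34] yaw 90.0 F [-0.02  0.45 -0.73] M [-0.02 -0.07  0.05] g 0.5781
174 t 11.77 p [590.46 174.92 173.34] yaw 90.0 F [ 0.1  -0.62 -0.27] M [-0.09 -0.06  0.06] g 0.5764
168 t 12.02 p [590.59 174.93 167.44] yaw 90.0 F [-0.02  0.53 -1.42] M [ 0.04 -0.07  0.03] g 0.5792
162 t 12.27 p [590.63 174.91 161.48] yaw 90.0 F [ 0.82  0.25 -0.96] M [-0.05 -0.09 -0.02] g 0.578
156 t 12.52 p [590.61 174.91 155.51] yaw 90.0 F [-0.41  0.26 -1.34] M [-0.01 -0.04  0.03] g 0.5774
148 t 12.8 p [590.69 174.91 147.44] yaw 90.0 F [-0.07 -0.78 -0.53] M [-0.05 -0.05  0.05] g 0.5781
```

Run:
```python
from h import *
s0=st()
def go(z,feed=60):
    r.move_linear([591,175,z],feed=feed); s=st(z)
    f=np.array(s['contact_force'])-np.array([0,0,-.9]); return f
ok=True
for z in (142,136,112):
    f=go(z)
    if abs(f[2])>5 or np.hypot(f[0],f[1])>6: ok=False;print('STOP',f);break
if ok:
    z=109
    while z>100:
        f=go(z,30)
        if f[2]>2.5: break
        z-=1
```

```text
t 12.8 p [590.69 174.91 147.44] yaw 90.0 F [-0.07 -0.78 -0.53] M [-0.05 -0.05  0.05] g 0.5781
142 t 13.05 p [590.75 174.91 141.55] yaw 90.0 F [ 0.17  0.84 -1.38] M [-0.05 -0.09  0.03] g 0.5755
136 t 13.3 p [590.7  174.96 135.53] yaw 90.0 F [ 0.21 -0.39 -0.48] M [-0.02 -0.05 -0.05] g 0.5789
112 t 13.85 p [590.66 174.89 111.54] yaw 89.99 F [ 0.62  0.45 -0.54] M [-0.02 -0.09 -0.02] g 0.5768
109 t 14.1 p [590.76 175.02 108.95] yaw 90.0 F [-0.33 -0.3  -0.29] M [ 0.   -0.09  0.08] g 0.5795
108 t 14.35 p [590.87 175.01 108.04] yaw 90.0 F [-0.01 -0.   -1.58] M [-0.07 -0.1  -0.02] g 0.5796
107 t 14.6 p [590.93 175.   106.96] yaw 90.0 F [-0.41  0.13 -1.47] M [-0.08 -0.08 -0.05] g 0.5799
106 t 14.85 p [590.94 174.99 105.89] yaw 90.0 F [-0.88  1.05  0.26] M [-0.   -0.04 -0.01] g 0.5773
105 t 15.1 p [591.14 175.04 105.38] yaw 90.0 F [-0.86  0.19  2.26] M [-0.06  0.14 -0.04] g 0.5744
```

Run:
```python
from h import *
r.gripper_to(0.8); r.wait(0.3); st('rel')
r.move_linear([591,175,200],feed=200); st()
r.reach([591,100,250],quat(90)); st(); shot('e1')
im=cv2.imread('pics/e1.png');cv2.imwrite('pics/e1c.png',cv2.resize(im[30:180,220:430],None,fx=3.5,fy=3.5,interpolation=cv2.INTER_CUBIC))
ring('e1','blue',[591,175,133.6],133.6,60)
```

```text
rel t 15.93 p [590.99 175.01 104.98] yaw 90.0 F [ 0.03  0.06 -0.09] M [-0.01 -0.11 -0.03] g 0.802
 t 16.55 p [590.47 174.88 199.35] yaw 90.0 F [-0.32 -0.67  0.37] M [-0.06 -0.08 -0.06] g 0.8011
 t 17.0 p [590.4   99.34 248.83] yaw 89.89 F [ 0.62  0.11 -0.63] M [-0.01 -0.05 -0.01] g 0.8028
e1 blue outer 173 173 c [590.5  175.22] R 24.25 flat@ 28.7 amp 0.03
e1 blue hole 111 111 c [590.61 174.99] R 15.88 flat@ 5.9 amp 0.06
```

View pics/e1c.png

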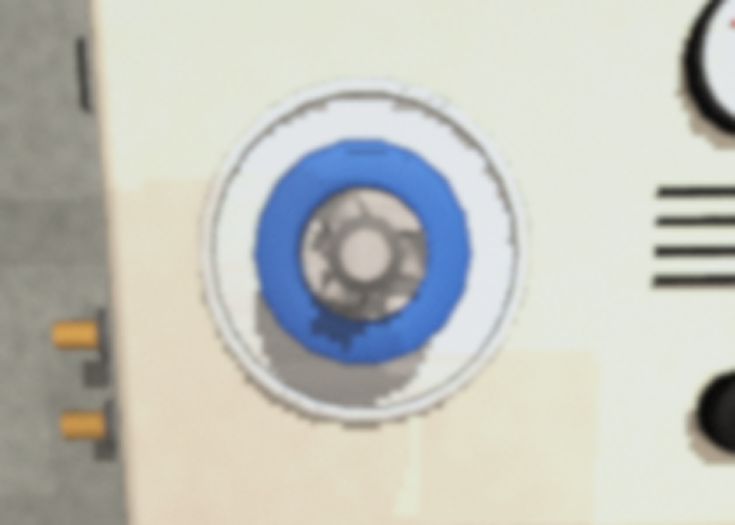

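Run:
```python
from h import *
print('tip',at_z(cal('w1'),(345,92),5).round(1))
r.gripper_to(1.0)
r.reach([562.5,-182,110],quat(81)); r.wait(0.2); st(); shot('v1')
a=ring('v1','yellow',[562.5,-182,8],8,70)
im=cv2.imread('pics/v1.png');cv2.imwrite('pics/v1c.png',im)
```

```text
tip [ 620.8 -270.7    5. ]
 t 18.95 p [ 563.31 -181.04  110.69] yaw 81.1 F [-0.18  0.43 -0.2 ] M [-0.05 -0.06  0.09] g 1.0018
v1 yellow outer 192 192 c [ 562.42 -180.29] R 28.65 flat@ 21.8 amp 0.34
v1 yellow hole 98 98 c [ 562.37 -180.22] R 14.82 flat@ 22.0 amp 0.13
```

View pics/v1c.png

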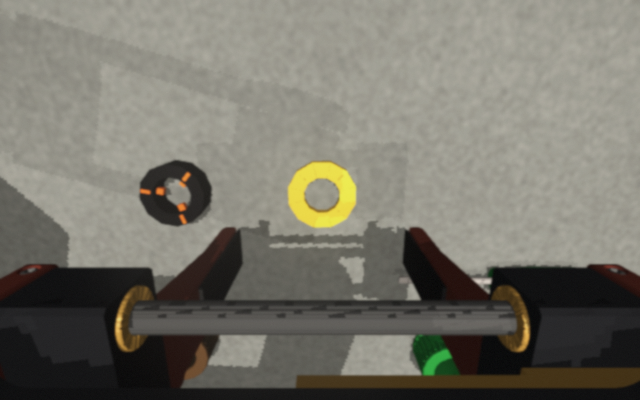

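Run:
```python
from h import *
P=[562.2,-181,]
r.move_linear([*P,30],quat(81.5),feed=200)
r.move_linear([*P,3],feed=60); st('down')
r.gripper_to(0.55,15); s=st('sq1');print(s['grip_width']*88)
r.gripper_to(0.85); 
q=list(r.state()['joint_positions']); q2=r.ik([*P,3],quat(-8.5)); print(np.round(q,2),np.round(q2,2))
r.set_joints(q2); r.wait(.15); st('rot')
r.move_linear([*P,2],feed=30)
r.gripper_to(0.55,25); s=st('sq2');print(s['grip_width']*88)
r.move_linear([*P,60],feed=100); r.wait(.2); s=st('lift');print(s['grip_width']*88); shot('v2')
ring('v2','yellow',[*P,66],66,80)
```

```text
down t 20.15 p [ 562.02 -180.95    2.72] yaw 81.5 F [-0.37  0.18  0.16] M [ 0.03 -0.06 -0.  ] g 0.9974
sq1 t 20.74 p [ 562.35 -181.07    3.18] yaw 81.5 F [-0.34  0.27  0.63] M [-0.04 -0.   -0.01] g 0.6439
56.65983255226783
[-0.43  0.61  1.72 -0.    0.8  -0.28] [-0.43  0.61  1.72 -0.    0.8   1.29]
rot t 22.79 p [ 562.19 -180.98    3.  ] yaw -8.47 F [-0.69 -0.02 -0.15] M [ 0.02 -0.02 -0.03] g 0.8504
sq2 t 23.47 p [ 562.22 -180.99    2.01] yaw -8.5 F [-0.99 -0.38 -0.79] M [0.03 0.05 0.04] g 0.6412
56.42337382757194
lift t 24.4 p [ 561.64 -180.76   59.22] yaw -8.5 F [-0.16 -0.11 -0.39] M [ 0.02 -0.04 -0.02] g 0.6454
56.797490857035925
v2 yellow outer 49 38 c [ 585.46 -191.58] R 4.37 flat@ 23.8 amp 0.15
```

View pics/v2.png

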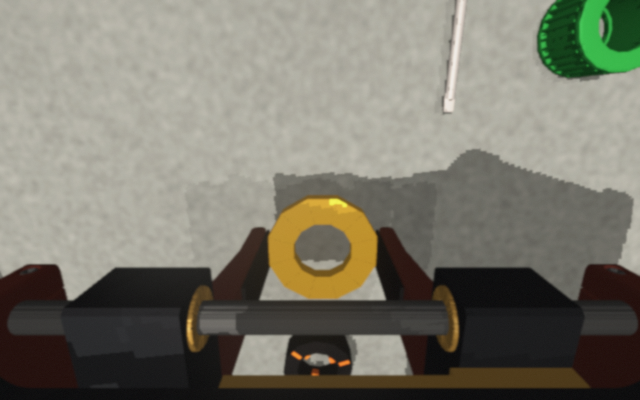

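Run:
```python
from h import *
r.move_linear([562,-175,150],feed=250)
r.reach([591,175,200],quat(-8.5)); r.wait(0.3); st()
r.move_linear([591,175,180],feed=80); r.wait(0.25); s0=st('above')
ok=True
def go(z,feed=60):
    r.move_linear([591,175,z],feed=feed); s=st(z)
    return np.array(s['contact_force'])-np.array([0,0,-.3])
for z in (166,158,150,144,140):
    f=go(z)
    if abs(f[2])>4 or np.hypot(f[0],f[1])>5: ok=False; print('STOP',f);break
z=138.5
while ok and z>132:
    f=go(z,30)
    if f[2]>2: break
    z-=1
```

```text
t 26.59 p [591.19 174.13 199.94] yaw -8.58 F [ 0.19 -0.39 -0.89] M [ 0.05 -0.07  0.04] g 0.6444
above t 27.24 p [591.29 175.12 180.42] yaw -8.49 F [0.2  0.48 0.13] M [0.   0.01 0.06] g 0.645
166 t 27.62 p [590.42 174.9  165.21] yaw -8.5 F [-0.36  0.25 -0.03] M [ 0.03  0.04 -0.02] g 0.644
158 t 27.91 p [590.59 174.92 157.44] yaw -8.5 F [ 0.1   0.56 -0.29] M [-0.03  0.04  0.03] g 0.6476
150 t 28.19 p [590.57 174.91 149.44] yaw -8.5 F [ 0.2  -0.3  -0.67] M [0.05 0.02 0.03] g 0.6452
144 t 28.44 p [590.69 174.96 143.54] yaw -8.5 F [0.34 0.29 1.14] M [ 0.04 -0.03 -0.02] g 0.6451
140 t 28.69 p [590.79 174.96 139.74] yaw -8.5 F [-0.32  0.15 -0.23] M [0.06 0.06 0.05] g 0.6416
138.5 t 28.94 p [590.94 175.   138.44] yaw -8.5 F [-0.04  0.01 -0.45] M [0.03 0.07 0.02] g 0.6386
137.5 t 29.19 p [590.95 175.01 137.45] yaw -8.5 F [ 0.53  0.   -0.63] M [-0.06 -0.03 -0.01] g 0.6448
136.5 t 29.44 p [590.95 174.98 136.42] yaw -8.5 F [-0.68 -0.14 -0.96] M [ 0.04 -0.02  0.02] g 0.6474
135.5 t 29.69 p [590.99 175.01 135.47] yaw -8.5 F [-0.41 -0.03 -0.59] M [ 0.04 -0.    0.  ] g 0.6412
134.5 t 29.94 p [591.06 175.01 134.9 ] yaw -8.5 F [-0.45 -0.5   4.24] M [-0.04  0.19 -0.05] g 0.6427
```

Run:
```python
from h import *
r.gripper_to(0.85); r.wait(0.3); st('rel')
r.move_linear([591,175,195],feed=200)
r.reach([510,140,250],quat(-8.5)); st(); shot('e2')
im=cv2.imread('pics/e2.png');cv2.imwrite('pics/e2c.png',cv2.resize(im[30:230,220:440],None,fx=3,fy=3,interpolation=cv2.INTER_CUBIC))
ring('e2','yellow',[591,175,141.6],141.6,60)
```

```text
rel t 30.75 p [590.99 174.98 134.5 ] yaw -8.5 F [-0.27  0.78 -0.69] M [ 0.02  0.   -0.03] g 0.8478
 t 31.7 p [509.29 139.82 249.28] yaw -8.52 F [ 0.98 -0.41  0.41] M [ 0.03 -0.03  0.  ] g 0.8486
e2 yellow outer 205 205 c [590.43 174.72] R 27.78 flat@ 21.0 amp 0.31
e2 yellow hole 121 107 c [590.78 175.46] R 15.6 flat@ 25.8 amp 0.04
```

View pics/e2c.png

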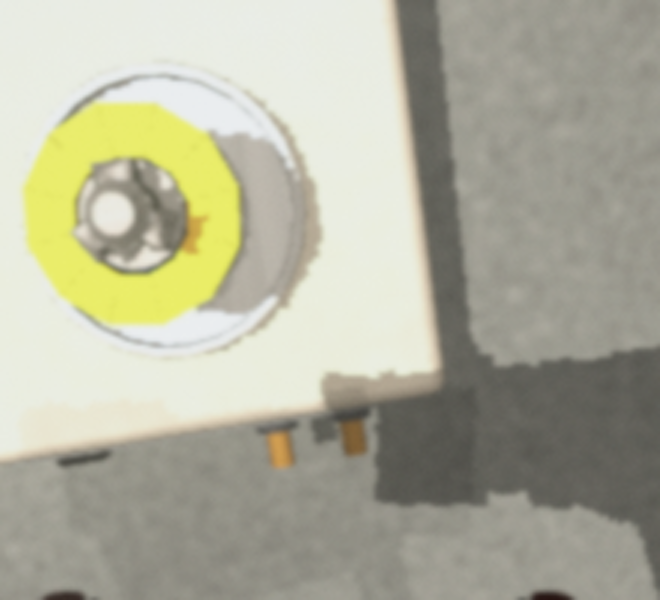

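Run:
```python
from h import *
c=cal('v1')
o=at_z(c,(175.5,193),20);print(o.round(1))
for p in((145,191),(187,174.5),(184,220)):
    a=at_z(c,p,20)-o;print(np.hypot(*a[:2]).round(1),np.degrees(np.arctan2(a[1],a[0])).round(1))
```

```text
[ 447.  -157.5   20. ]
24.4 167.2
18.7 45.3
23.5 -88.6
```

Run:
```python
from h import *
r.gripper_to(1.0)
r.reach([446,-158,115],quat(-15)); r.wait(0.2); st(); shot('k1')
im=cv2.imread('pics/k1.png');cv2.imwrite('pics/k1c.png',cv2.resize(im[140:260,250:400],None,fx=5,fy=5,interpolation=cv2.INTER_CUBIC))
```

```text
t 33.65 p [ 446.81 -157.36  115.45] yaw -14.91 F [0.78 0.16 0.96] M [0.01 0.03 0.  ] g 0.9991
```

View pics/k1c.png

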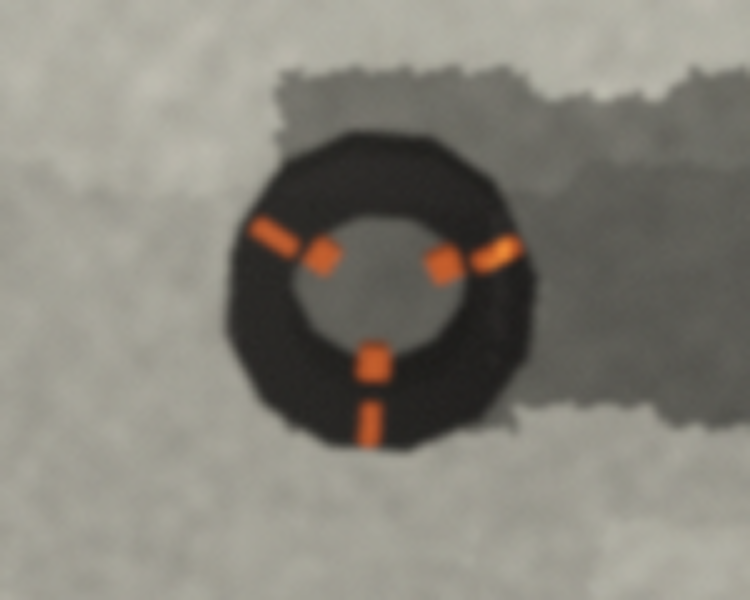

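Run:
```python
from h import *
from scipy.optimize import least_squares
c=cal('k1')
L=np.array([(274,239),(498,253),(370,425)]);T=np.array([(322,256),(445,265),(374,362)])
cv=lambda a:(a+.5)/5-.5+np.array([250,140])
L,T=cv(L),cv(T)
def res(p):
    x,y,w,rl,rt=p;o=[]
    for S,rr,z in((L,rl,20),(T,rt,14)):
        # order: first two/three assigned nearest
        D=np.array([proj(c,[x+rr*np.cos(w+k*2*np.pi/3),y+rr*np.sin(w+k*2*np.pi/3),z]) for k in range(3)])
        for s in S:
            e=D-s;o.append(e[np.argmin((e**2).sum(1))])
    return np.concatenate(o)
best=min((least_squares(res,[446,-158,np.radians(a),20,12]) for a in(0,30,60,90)),key=lambda s:s.cost)
p=best.x;print(p[:2].round(2),np.degrees(p[2]).round(1)%120,p[3:].round(2),np.sqrt(np.mean(best.fun**2)).round(2))
```

```text
[ 442.7  -159.25] 40.8 [21.05 11.99] 0.22
```

Run:
```python
from h import *
P=[442.7,-159.4]
r.move_linear([*P,45],quat(-19.2),feed=200)
r.move_linear([*P,4],feed=80); r.wait(.1); st('down')
r.gripper_to(0.5,15); s=st('sq1');print(s['grip_width']*88)
r.gripper_to(0.85)
q2=r.ik([*P,4],quat(70.8)); r.set_joints(q2); r.wait(.2); st('rot')
r.gripper_to(0.5,60); s=st('sq2');print(s['grip_width']*88)
r.move_linear([*P,70],feed=120); r.wait(.2); s=st('lift');print(s['grip_width']*88); shot('k2')
im=cv2.imread('pics/k2.png');cv2.imwrite('pics/k2c.png',cv2.resize(im[150:350,200:440],None,fx=3,fy=3,interpolation=cv2.INTER_CUBIC))
```

```text
down t 34.96 p [ 443.2  -159.64    4.56] yaw -19.2 F [ 0.03  0.24 -0.33] M [ 0.04  0.01 -0.03] g 1.0016
sq1 t 35.62 p [ 442.72 -159.4     4.03] yaw -19.2 F [0.35 0.37 1.67] M [0.15 0.01 0.02] g 0.5812
51.14869519995936
rot t 37.79 p [ 442.68 -159.41    4.  ] yaw 70.78 F [ 0.24 -1.24  0.54] M [-0.04 -0.04 -0.  ] g 0.8534
sq2 t 38.3 p [ 442.76 -159.45    4.  ] yaw 70.8 F [ 0.63 -0.22  0.1 ] M [-0.01 -0.03  0.05] g 0.5758
50.66652979338369
lift t 39.2 p [ 442.09 -159.09   69.21] yaw 70.8 F [ 0.88 -0.42 -0.77] M [-0.05 -0.05  0.03] g 0.5721
50.34641624128802
```

View pics/k2c.png

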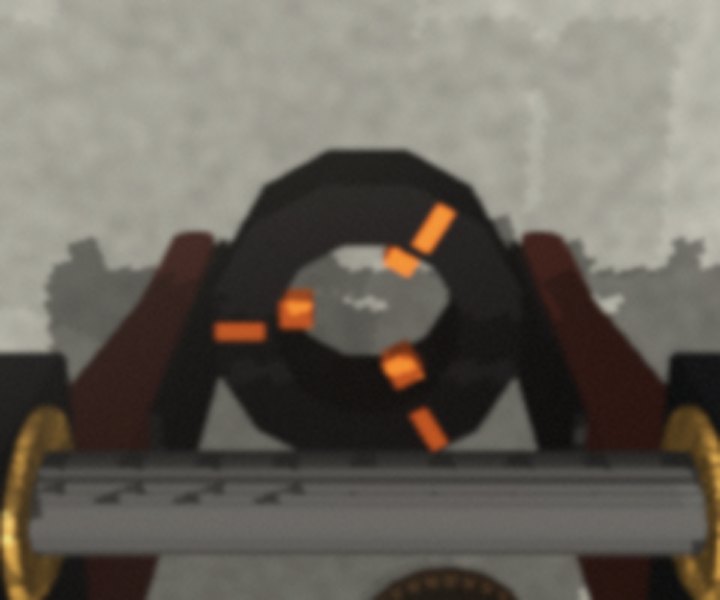

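```bash
cat >> h.py <<'E'
def avg(n=6,dt=0.02):
    F=[];Z=[];M=[];X=[]
    for i in range(n):
        s=r.state();F.append(s['contact_force']);Z.append(s['eef_pos']);M.append(s['ft_torque']);r.wait(dt)
    return np.mean(F,0),np.mean(Z,0),np.mean(M,0)
def rep(msg,n=6):
    F,Z,M=avg(n);print(msg,'t',round(r.state()['t'],2),'F',F.round(2),'p',Z.round(2),'M',M.round(3),'yaw',round(yaw_now(),2),'w',round(r.state()['grip_width']*88,2));return F,Z,M
E
python3 - <<'E'
from h import *
r.move_linear([445,-155,150],feed=250)
r.reach([591,175,200],quat(90.9)); r.wait(0.3)
r.move_linear([591,175,180],feed=80); r.wait(0.2); rep('above')
ok=True
for z in (170,164,158,153,149):
    r.move_linear([591,175,z],feed=60); F,Z,M=rep(z,3)
    if abs(F[2]+.9)>4 or np.hypot(F[0],F[1])>5: ok=False; print('STOP');break
z=147.5
while ok and z>142:
    r.move_linear([591,175,z],feed=30);F,Z,M=rep(z,4)
    if F[2]>1.5: break
    z-=0.7
E
```

```text
above t 42.08 F [ 0.05 -0.03 -0.44] p [591.3  175.1  180.39] M [-0.048 -0.074 -0.008] yaw 90.9 w 50.31
170 t 42.45 F [ 0.07 -0.1  -0.74] p [590.5  174.91 169.35] M [-0.055 -0.059  0.003] yaw 90.9 w 50.51
164 t 42.75 F [ 0.29 -0.11 -0.57] p [590.69 174.94 163.58] M [-0.048 -0.086 -0.001] yaw 90.9 w 50.45
158 t 43.05 F [-0.27  0.17 -1.27] p [590.66 174.93 157.57] M [-0.061 -0.042  0.   ] yaw 90.9 w 50.56
153 t 43.35 F [-0.31 -0.15 -0.84] p [590.73 174.96 152.64] M [-0.021 -0.094 -0.001] yaw 90.9 w 50.33
149 t 43.65 F [-0.09 -0.23 -0.7 ] p [590.79 174.96 148.73] M [-0.004 -0.069 -0.002] yaw 90.9 w 50.28
147.5 t 43.97 F [-0.05  0.16 -0.91] p [590.96 174.99 147.46] M [-0.013 -0.07  -0.003] yaw 90.9 w 50.5
146.8 t 44.28 F [-0.07  0.28 -1.07] p [590.98 175.01 146.79] M [-0.041 -0.074 -0.008] yaw 90.9 w 50.25
146.10000000000002 t 44.6 F [ 0.23  0.11 -0.9 ] p [590.96 174.99 146.05] M [-0.018 -0.07   0.025] yaw 90.9 w 50.57
145.40000000000003 t 44.92 F [ 0.05  0.17 -0.82] p [591.06 175.01 145.42] M [-0.025 -0.087  0.004] yaw 90.9 w 50.76
144.70000000000005 t 45.23 F [-0.56  0.14  3.03] p [591.09 175.02 145.01] M [-0.027  0.119 -0.012] yaw 90.9 w 50.48
```

Run:
```python
from h import *
z=143.6
while z>137:
    r.move_linear([591,175,z],feed=20);F,Z,M=rep(round(z,2),4)
    if F[2]>15.6: break
    z-= 0.8 if F[2]<10 else (0.5 if F[2]<13.5 else 0.25)
print('cmd',z)
```

```text
143.6 t 45.55 F [-1.52 -0.35  5.81] p [591.12 175.05 144.11] M [-0.09   0.316 -0.015] yaw 90.9 w 50.4
142.8 t 45.87 F [-2.12 -0.8   7.82] p [591.11 175.06 143.6 ] M [-0.107  0.443 -0.011] yaw 90.9 w 50.51
142.0 t 46.18 F [-3.06 -0.63 10.15] p [591.13 175.06 143.09] M [-0.16   0.591  0.018] yaw 90.9 w 50.34
141.5 t 46.5 F [-3.44 -1.   11.59] p [591.14 175.06 142.78] M [-0.149  0.669  0.01 ] yaw 90.9 w 50.61
141.0 t 46.82 F [-3.67 -0.53 12.63] p [591.13 175.07 142.46] M [-0.144  0.762 -0.033] yaw 90.9 w 50.45
140.5 t 47.13 F [-4.06 -0.71 13.83] p [591.14 175.07 142.13] M [-0.146  0.849  0.008] yaw 90.9 w 50.58
140.25 t 47.45 F [-3.98 -1.08 14.3 ] p [591.15 175.08 141.98] M [-0.197  0.881  0.027] yaw 90.9 w 50.25
140.0 t 47.77 F [-4.68 -1.07 14.87] p [591.15 175.08 141.82] M [-0.205  0.945 -0.008] yaw 90.9 w 50.36
139.75 t 48.08 F [-4.62 -0.89 15.94] p [591.15 175.07 141.65] M [-0.199  0.974 -0.013] yaw 90.91 w 50.61
cmd 139.74999999999997
```

Run:
```python
from h import *
z=139.35
r.move_linear([591,175,z],feed=20);F,Z,M=rep('push',5)
yaw=90.9
while yaw>26:
    yaw-=8 if yaw>42 else 2.5
    r.set_joints(r.ik([591,175,z],quat(yaw)));F,Z,M=rep(round(yaw,1),3)
    if F[2]>19: print('high');break
    if abs(M[2])>0.45: print('torque');break
```

```text
push t 48.42 F [-5.25 -0.4  16.76] p [591.16 175.07 141.41] M [-0.199  1.027  0.016] yaw 90.91 w 50.69
82.9 t 48.73 F [-2.9  -0.49 15.97] p [592.24 175.26 141.67] M [-0.116  0.641 -0.135] yaw 82.88 w 50.52
74.9 t 49.03 F [-2.22 -0.41 15.76] p [592.7  175.27 141.79] M [-0.134  0.436 -0.173] yaw 74.87 w 50.57
66.9 t 49.34 F [-1.12 -0.72 15.32] p [592.78 175.15 141.79] M [-0.199  0.404 -0.166] yaw 66.87 w 50.53
58.9 t 49.65 F [-1.46 -1.26 14.93] p [592.83 175.07 141.79] M [-0.279  0.363 -0.202] yaw 58.87 w 50.54
50.9 t 49.96 F [-1.43 -0.71 15.34] p [592.88 175.02 141.8 ] M [-0.286  0.354 -0.209] yaw 50.88 w 50.91
42.9 t 50.27 F [-1.83 -1.35 15.13] p [592.87 175.01 141.78] M [-0.354  0.407 -0.183] yaw 42.87 w 50.37
34.9 t 50.58 F [-2.16 -1.35 15.26] p [592.86 175.01 141.79] M [-0.292  0.416 -0.213] yaw 34.87 w 50.54
32.4 t 50.88 F [-2.21 -1.49 15.25] p [592.72 174.92 141.78] M [-0.311  0.477  0.047] yaw 32.41 w 50.57
29.9 t 51.17 F [-3.27 -1.76 16.04] p [592.31 174.8  141.73] M [-0.363  0.562  0.055] yaw 29.92 w 50.77
27.4 t 51.48 F [-4.23 -2.66 16.87] p [591.96 174.71 141.69] M [-0.369  0.711  0.181] yaw 27.43 w 50.64
24.9 t 51.77 F [-4.28 -2.21 17.3 ] p [591.94 174.71 141.7 ] M [-0.352  0.769  0.647] yaw 24.99 w 50.56
torque
```

Run:
```python
from h import *
yaw=27
z=139.35
r.set_joints(r.ik([591,175,z],quat(yaw)));rep('relax',3)
for i in range(9):
    z+=0.8
    r.move_linear([591,175,z],quat(yaw),feed=20);F,Z,M=rep(round(z,2),3)
    if F[2]<-1.5: break
```

```text
relax t 52.08 F [-4.15 -1.98 17.04] p [591.96 174.73 141.71] M [-0.353  0.732  0.172] yaw 27.04 w 51.0
140.15 t 52.38 F [-1.98 -1.92 11.84] p [591.91 174.7  141.83] M [-0.327  0.445  0.214] yaw 27.04 w 50.51
140.95 t 52.67 F [-1.4  -1.73  8.3 ] p [591.86 174.68 142.06] M [-0.279  0.203  0.185] yaw 27.03 w 50.35
141.75 t 52.98 F [-0.52 -1.9   6.4 ] p [591.85 174.67 142.44] M [-0.358  0.022  0.254] yaw 27.02 w 50.52
142.55 t 53.27 F [ 1.23 -3.2   4.36] p [591.79 174.69 142.85] M [-0.528 -0.375  0.198] yaw 27.01 w 50.41
143.35 t 53.58 F [ 4.02 -3.78  0.91] p [591.74 174.7  143.33] M [-0.668 -0.787  0.248] yaw 27.0 w 50.42
144.15 t 53.88 F [ 4.85 -3.97 -1.15] p [591.73 174.7  143.89] M [-0.675 -0.901  0.228] yaw 27.01 w 50.29
144.95 t 54.17 F [ 5.51 -3.08 -4.98] p [591.69 174.68 144.03] M [-0.599 -1.126  0.218] yaw 27.0 w 50.3
```

Run:
```python
from h import *
r.move_linear([591.6,174.8,143.8],feed=20); rep('pre',3)
r.gripper_to(0.9); r.wait(0.2); rep('open',3)
r.move_linear([591.3,174.9,200],feed=150)
r.reach([510,155,255],quat(0)); r.wait(.2); st(); shot('f1')
r.reach([591,85,255],quat(80)); r.wait(.2); shot('f2'); st()
for n,g in(('f1',0),('f2',0)):
    im=cv2.imread(f'pics/{n}.png');u=proj(cal(n),[591,175,155]).astype(int);print(u)
    y0=max(u[1]-60,0);x0=u[0]-75
    cv2.imwrite(f'pics/{n}c.png',cv2.resize(im[y0:y0+120,x0:x0+150],None,fx=5,fy=5,interpolation=cv2.INTER_CUBIC)); print(x0,y0)
```

```text
pre t 54.48 F [ 2.05 -2.86  2.92] p [591.76 174.69 143.93] M [-0.599 -0.473  0.258] yaw 27.0 w 50.75
open t 55.36 F [ 0.19 -0.17 -0.15] p [591.6  174.81 143.81] M [-0.004 -0.021 -0.018] yaw 26.99 w 78.66
 t 56.6 p [510.6  155.09 253.66] yaw 0.08 F [ 0.18 -0.13 -0.9 ] M [ 0.05  0.07 -0.  ] g 0.9002
 t 58.27 p [590.88  85.2  255.07] yaw 80.0 F [ 0.63 -0.01  1.09] M [-0.02 -0.03 -0.02] g 0.8953
[296  94]
221 34
[302  84]
227 24
```

View pics/f1c.png

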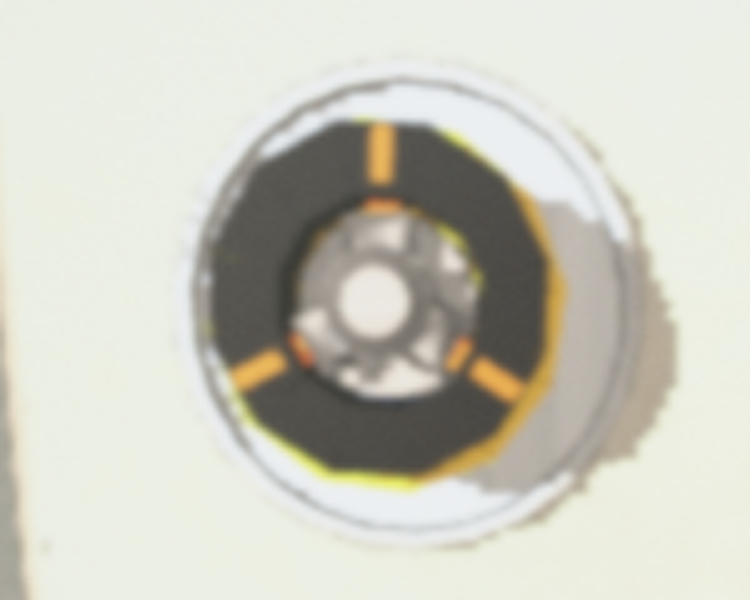

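View pics/f2c.png

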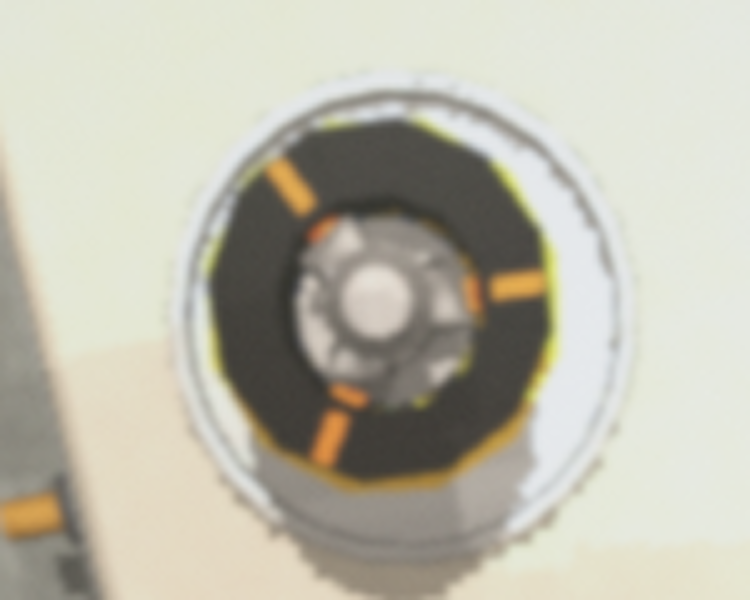

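Run:
```python
from h import *
from scipy.optimize import least_squares
obs={'f1':(np.array([(381,152),(258,370),(495,377)]),(221,34)),'f2':(np.array([(517,285),(290,187),(330,440)]),(227,24))}
ns={'f1':(375,300),'f2':(377,299)}
def res(p):
    x,y,z,w=p;o=[]
    for n,(a,of) in obs.items():
        c=cal(n);a=(a+.5)/5-.5+np.array(of)
        D=np.array([proj(c,[x+21.05*np.cos(w+k*2*np.pi/3),y+21.05*np.sin(w+k*2*np.pi/3),z]) for k in range(3)])
        for s in a:
            e=D-s;o.append(e[np.argmin((e**2).sum(1))])
    return np.concatenate(o)
s=least_squares(res,[591,175,160,0.]);print(s.x[:3].round(2),np.degrees(s.x[3]).round(2),np.sqrt(np.mean(s.fun**2)).round(2))
print('nose',*tri([(cal(n),(np.array(ns[n])+.5)/5-.5+np.array(obs[n][1])) for n in obs]))
```

```text
[591.07 174.95 159.07] -1.93 0.25
nose [591.19819017 175.0925393  167.12206382] [0.22, 0.22]
```

Run:
```python
from h import *
from rig import ticket
print(ticket.job_done()); st()
```

```text
the job is handed in; nothing more can be done
None
the job is handed in; nothing more can be done
```

The filter is back together on the post and the job is handed in, at about 58 s of the 72 s allowed; no verdict was reported.

**What was done:**
- **Placing:** I lowered the element, then the washer, then the clamp ring down the post. Each first touched close to the expected height, and I let go of it only once it was seated.
- **Locking:** I pushed the ring down with about 17 N, giving roughly 3.9 mm of support travel. I then turned it clockwise about 65° until the torque rose at the stop, and eased it up.
- **Lock test:** The ring rose about 2.3 mm, then barely moved against a 5 N upward pull, so the notches hold it.

**Last checks:**
- **Position:** Two views put the ring within 0.2 mm of the post axis. Its tabs are under the ears, 2 to 3° past the nominal angle.
- **Spring:** The support is held down by an estimated 1.0 to 1.4 mm (1.05 mm from the pictures, about 1.4 mm from the gripper height). The allowed range is 0.7 to 2.5 mm.
- **Other parts:** I never touched the old element, bowl or screwdriver, and took no final picture to check where they are.

**Disagreements:**
- **Camera bias:** The wrist camera placed the washer about 1.6 mm apart depending on gripper angle. I centred the washer and ring by squeezing each from two directions.
- **Clamp position:** An early off-centre estimate of the clamp ring was about 4 mm off, so I used the later close view.
- **Drift while turning:** The tool drifted up to 1.9 mm sideways during the turn, but the ring ended centred.

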